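Set the flaking mill's pull-and-turn selector to coarse

TASK

Set the flaking mill to coarse: pull its sprung black knob up out of the middle notch, turn it towards the large stud, and let it drop fully home in the notch there, then let go. The notch is only roughly in line with the stud, so feel for it. Do not force the knob against its notches or its stop, and leave the loose things on the counter where they are.

Things in the scene. Friction and masses are not known exactly. Their poses are not given: they have to be found in the camera images.
- mill: hand-cranked metal flaking mill, fixed: housing 150 mm deep (x), 250 mm wide (y), flat deck 90 mm above the counter. A square steel hopper, 84 mm wide, stands on the +y half of the deck, rim 149 mm above the counter, 88 mm from the knob's axis; crank on the -y side, 50 mm up. Origin on the counter under its middle; -x is its front. It holds the hidden notched ring of the selector.
- spindle: fixed spindle of the selector on the -y half of the deck: origin on the knob's turning axis at deck height (90 mm up), z up, -x towards the middle notch. It carries knob, key and pull stop, so force between spindle and mill is force on key or stop. The ring of notches has a smooth greased top: a knob let go between notches rests on it, 8 mm up, and drops by its spring when turned over a notch.
- knob: the black sprung selector knob; origin on the axis, at deck height when home; -x points to its nose. Starts home in the middle notch (free play up to 6 degrees either way). Pulled 8 mm straight up, its hidden key is clear; a hard stop ends the pull at 13 mm. Spring: pulls down with 6 N at home, 9 N at 10 mm. Clear, it turns with about 0.03 N m, 85 degrees either way; at home it is locked.
- knob_grip (a point): where to grip the knob: on the axis, 31 mm above the deck when home, 12 mm below the top of its grip bar. The bar is upright, 50 mm long (x), 14 mm thick (y), from 7 to 43 mm above the deck, on a round skirt 60 mm across with its top 8 mm above the deck when home.
- knob_nose (a point): tip of the pointer nose on the knob's skirt, 40 mm from the axis, 5 mm above the deck when home
- mark_coarse: large round steel stud on the deck, 24 mm across, 5 mm high, 55 mm from the knob's axis, 65 degrees from the middle notch on one side or the other: marks the coarse setting. Origin under its centre. Its notch, hidden under the skirt, lies only roughly in line, 5 to 14 degrees off about the axis, before or beyond it; it is 2.3 degrees wider than the key either way. No other notch is on that side.
- mark_fine: small round steel stud, 8 mm across, 3 mm high, 55 mm from the axis, 65 degrees to the other side: marks the fine setting, with a notch of its own.
- jar_rim (a point): the empty glass jam jar, open, 74 mm across with a narrower neck, 100 mm tall, beside the mill; this point is the centre of its mouth
- jar_lid: the jar's steel twist lid, 76 mm across, 14 mm tall, lying on the counter; origin under its centre
- scrubber: grey silicone scrubber, 60 x 90 x 25 mm, in front of the mill; origin under its centre
- funnel: clear plastic funnel standing mouth down, 110 mm across, 100 mm tall; origin at the centre of its underside
- bowl: white bowl, 130 mm across, 55 mm tall; origin under its centre
- spoon: wooden spoon, 240 mm long, lying at the back of the counter

How it is judged:
By the outcome, as a careful person would: the job done as asked, in the order asked, and still so for the second after the job is handed in, with the robot touching nothing.
It also fails if it takes over 48 s, if anything falls off the work surface, if the arm or the gripper's body presses on something with over 40 N, if the wrist force passes 120 N, or if a joint passes its speed limit or range.

ROBOT

A 7-joint arm with a two-finger parallel gripper is mounted at the origin on the work surface. World frame = base frame: x ahead of the robot, y to its left, z up, the work surface at z = 0. Lengths are in m, angles in rad, forces in N, time in s.
With the tool pointing down it reaches from about 0.425 to 0.8 m from the base axis. Payload 8.3 kg.
Tool frame: the origin (TCP) lies on the centre line of the jaws, within the pads' length; the fingertips stand ahead of it and the grasp point (between the pads) lies 11 mm behind it (r.nose_length is the y of the fingertips in the tool frame, in m); y points along the fingers, x is the direction in which the jaws open and shut, and the axes are right-handed (so a half turn about y gives the same grasp; the last joint's range is limited). The gripper opens to 85 mm and grips with 20 to 120 N. Pads are 22 mm wide; open, the fingers measure 114 mm over their backs; the gripper's body (76 mm by 85 mm) begins 54 mm behind the grasp point. The pads swing forward as they close: fully open they stand 13 mm farther back than shut.
Start: joints at [-1.281, 0.383, 0.016, 1.37, -0.006, 1.388, -0.046], TCP at [0.216, 0.587, 0.239] pointing down, gripper open.
Joint ranges: [-2.95, 2.95], [-0.25, 2.06], [-1.52, 1.56], [0.18, 2.33], [-1.44, 4.58], [0.02, 2.06], [-3.01, 3.01]. Speed limits (rad/s): [2.39, 2.39, 3.01, 3.01, 3.14, 3.14, 3.14].

INTERFACE

Orientations are given as [roll, pitch, yaw] about the fixed x, y, z axes, in that order (R = Rz(yaw) Ry(pitch) Rx(roll)).
In Python, from rig import r gives the robot as it stands.
- The arm moves only by the tool step_arm, never from a script. Its argument "steps" is a list that holds one entry, the list of rows, each a list of 5 numbers: the shift along the tool's x, y, z in mm, then the turn about the tool's y in degrees, then the closure, from -1 (fully open) to 1 (shut), so that 0 is half open. In form: [[[x, y, z, turn, hand], ...]]. A call has exactly 8 rows; each row shifts and turns the commanded pose from where the row before left it, along the tool's axes as they then stand; what a row does not reach is not made up. A row lasts 1/8 s, in which the tool goes at most 62.5 mm and 10.7 degrees, less where a joint would pass 70% of its speed; a pose out of reach is approached as far as the arm can. A call is refused whole if a number of a shift passes 62.5 or a number of a turn 10.7, either way. A call with a gripper value outside its range is refused whole. The fingers move at their own pace and stop on an object; the grip force is fixed at half the most. Time passes only in rows, so rows that do not move let the fingers close, or fill a call up. It gives the time, the measured TCP pose, the force and the opening at its end, in the units of the state.
- r.get_obs(): the state, without advancing time (a new reading comes with each control period).
- r.capture(name): name is "scene" or "side" or "wrist"; returns a dict with "color" (420x560x3 uint8, red, green, blue), "vertical_fov" (degrees; the focal length in pixels is half the picture's height over the tangent of half this angle, whatever the lens; pixels are square), "cx", "cy" (the principal point, pixels), "cam_to_world" (4x4, takes a point from camera to world coordinates); the wrist camera has in their place "mount" (4x4, takes a point from camera to tool coordinates, whose origin is the TCP and whose axes are the tool frame's). Camera axes: x right, y up, looking along -z (the intrinsics and any distortion apply to the point x, -y, -z); pixel columns grow to the right and rows downward; lengths in m; the calibration is good to about 2 mm. A picture is of the moment at which its call begins: read the wrist's pose just before it. There is no depth.
- r.sign_off(): hands the job in, once; it reports no verdict.
Trained networks look in a picture, given as the dict that the camera call returned (one of the last four; its "shot" number tells which), for a name from the list of things; names that differ only in an ending like _2 or _b are one class to them, and where a whole thing is asked for, a point or a joint stands for the part that bears it (a point fixed in the world has none). Each returns a list of dicts, best first, with "score" (0 to 1); they miss things now and then, are a little off and sometimes report something else, mostly with a low value. They report only what shows in the picture. A call takes as long as a camera call.
- r.regions_of(query, picture): "region" (420x560 bool, what is visible of it) and "rect" ([left, top, right, bottom] in pixels, round what is visible of it).
The state is a dict: "time": time; "q": joint angles; "joint_velocities": joint speeds; "effort": joint torques, N m; "eef_pos": TCP position; "ee_rot": TCP orientation; "contact_force": force on the tool from outside, world axes, zero at the start; "wrist_torque": the same for the moment, N m; "grip_width": finger opening in m.
Only numpy, scipy, OpenCV 4.12 (cv2) and the standard library are available. Lean on these libraries where they do the work, as an engineer would, in place of code of your own. Each camera call takes 0.05 s, during which the arm holds its last target.

## Working session

There is one attempt and no reset: what is moved stays moved. The work goes in short steps, Python scripts to look and compute and a tool call to move; the robot and the scene stay as the last step left them, time stands still between calls to the robot, and variables do not carry over. Pictures are saved under pics/ and viewed, and the job is handed in when it is done.

Besides the shell and the picture viewer there is one more tool, called after "Call:" by a JSON object that holds its "op" and its "data", one argument or row to a line. step_arm: Moves the arm, as the interface text tells. Its arguments: {"type":"object","properties":{"steps":{"type":"array","items":{"type":"array","items":{"type":"array","items":{"type":"number"}}}}},"required":["steps"]}

```bash
ls; mkdir -p pics; python3 - <<'E'
from rig import r
import cv2,pickle
o=r.get_obs(); print(o); print(r.nose_length)
for n in ["scene","side","wrist"]:
    c=r.capture(n); cv2.imwrite(f"pics/{n}0.png",c["color"][:,:,::-1]); pickle.dump((o,c),open(f"{n}0.pkl","wb"))
    print({k:v for k,v in c.items() if k!="color"})
E
```

```text
pics
{'time': 0.0, 'q': array([-1.28088908,  0.38425408,  0.01639429,  1.37114608, -0.00630548,
        1.3882076 , -0.0465228 ]), 'joint_velocities': array([-1.18343608e-03, -1.67827593e-03,  1.08162998e-03,  6.15478109e-05,
        6.16194098e-04,  1.05678589e-03, -1.74465929e-03]), 'effort': array([-4.63383776e-05, -6.27592349e+01,  8.44382420e-01, -3.71829700e+01,
        1.65725400e-02,  1.38015649e-02,  3.84776968e-05]), 'eef_pos': array([0.21576593, 0.58605687, 0.23827275]), 'ee_rot': array([-1.57083481,  0.00196522,  1.21801019]), 'contact_force': array([-0.13226185, -0.21000025,  0.41159514]), 'wrist_torque': array([ 0.00776325, -0.02264509, -0.01513775]), 'grip_width': 0.08533705180104141}
0.008
{'vertical_fov': 56.56707005086629, 'cx': 279.89424078665115, 'cy': 210.45699079423375, 'cam_to_world': array([[-0.69489377, -0.5707627 ,  0.43743867,  1.14552206],
       [ 0.71910474, -0.54872517,  0.42636729,  0.49730771],
       [-0.00332093,  0.61084419,  0.79174386,  1.12690283],
       [ 0.        ,  0.        ,  0.        ,  1.        ]]), 'shot': 1}
{'vertical_fov': 44.39663398868293, 'cx': 285.4472110564587, 'cy': 208.32405078209305, 'cam_to_world': array([[ 0.78534783,  0.40470656, -0.46844572, -0.12080421],
       [-0.61873993,  0.53728957, -0.57313246, -0.90062179],
       [ 0.01974054,  0.7399544 ,  0.6723673 ,  1.11451588],
       [ 0.        ,  0.        ,  0.        ,  1.        ]]), 'shot': 2}
{'vertical_fov': 63.84845554285541, 'cx': 276.7450282750048, 'cy': 205.6503899818098, 'mount': array([[ 9.99999525e-01, -9.74987198e-04,  5.74878178e-06,
         7.51072012e-04],
       [ 2.96391939e-04,  2.98367885e-01, -9.54450898e-01,
        -1.34945595e-01],
       [ 9.28862155e-04,  9.54450446e-01,  2.98368032e-01,
         7.71434130e-02],
       [ 0.00000000e+00,  0.00000000e+00,  0.00000000e+00,
         1.00000000e+00]]), 'shot': 3}
```

View pics/scene0.png

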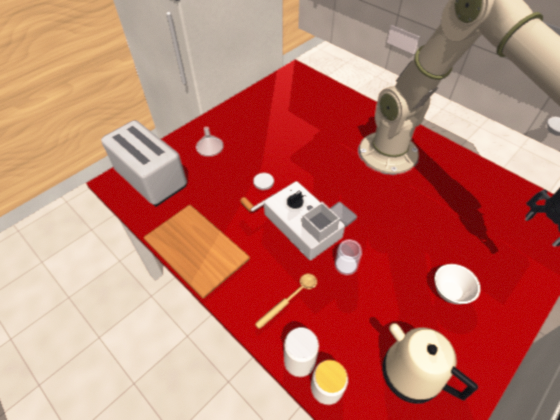

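View pics/side0.png

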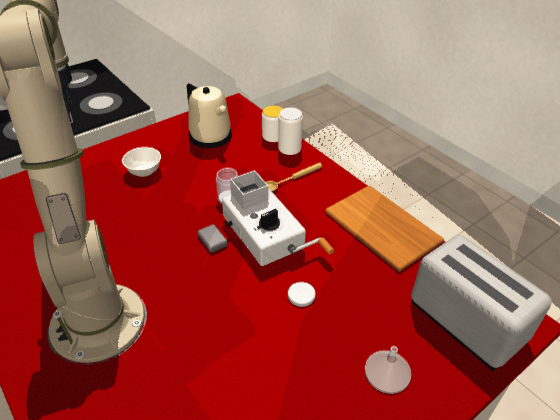

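View pics/wrist0.png

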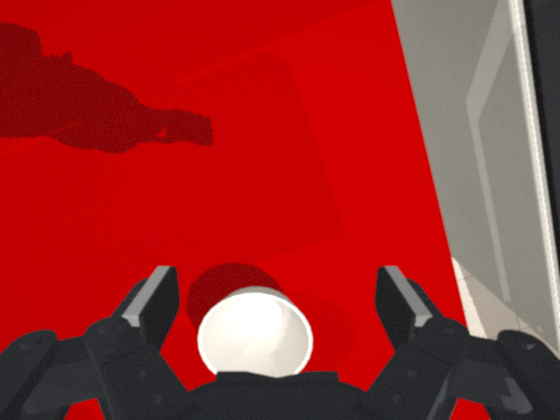

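The scene view shows the mill near (305,218) with the knob at (296,200). In the side view the knob is at (268,218), with a stud near (254,214). Next I'll zoom in.

```bash
cat > h.py <<'E'
import numpy as np,cv2,pickle
from scipy.spatial.transform import Rotation as R
def f(c): return 210/np.tan(np.radians(c["vertical_fov"]/2))
def pose(o):
    T=np.eye(4);T[:3,:3]=R.from_euler('xyz',o["ee_rot"]).as_matrix();T[:3,3]=o["eef_pos"];return T
def M(c,o=None): return c["cam_to_world"] if "cam_to_world" in c else pose(o)@c["mount"]
def ray(c,u,v,o=None):
    T=M(c,o);d=np.array([(u-c["cx"])/f(c),-(v-c["cy"])/f(c),-1]);return T[:3,3],T[:3,:3]@d
def onz(c,u,v,z,o=None):
    p,d=ray(c,u,v,o);return p+d*(z-p[2])/d[2]
def proj(c,P,o=None):
    T=M(c,o);q=T[:3,:3].T@(np.array(P)-T[:3,3]);return c["cx"]+f(c)*q[0]/-q[2], c["cy"]-f(c)*q[1]/-q[2]
def crop(c,x0,y0,x1,y1,name,s):
    im=c["color"][y0:y1,x0:x1,::-1];cv2.imwrite("pics/"+name,cv2.resize(im,None,fx=s,fy=s,interpolation=cv2.INTER_CUBIC))
E
python3 - <<'E'
from h import *
o,c=pickle.load(open("side0.pkl","rb")); crop(c,190,160,340,270,"side0z.png",5)
o,c=pickle.load(open("scene0.pkl","rb")); crop(c,240,165,360,265,"scene0z.png",6)
from rig import r
for n in ["side","scene"]:
    c=r.capture(n)
    for q in ["mill","knob","knob_nose","mark_coarse","mark_fine","scrubber","jar_lid"]:
        for a in r.regions_of(q,c)[:2]:
            v,u=np.nonzero(a["region"]); print(n,q,round(a["score"],2),a["rect"],u.mean().round(1),v.mean().round(1),len(u))
E
```

```text
side mill 0.68 [219.4, 173.0, 335.4, 266.1] 263.5 220.5 4775
side knob 0.68 [254.7, 209.2, 278.9, 230.7] 268.9 220.8 361
side knob_nose 0.58 [256.6, 207.9, 280.6, 229.6] 269.1 220.3 364
side scrubber 0.68 [257.6, 207.7, 275.2, 228.4] 268.7 220.2 328
side scrubber 0.64 [195.6, 224.3, 229.7, 253.0] 212.1 238.2 534
side jar_lid 0.92 [288.9, 280.9, 316.6, 309.6] 301.4 294.1 519
scene mill 0.84 [240.5, 179.9, 342.9, 257.1] 301.7 220.1 3441
scene knob 0.55 [286.7, 192.2, 306.9, 208.0] 294.8 200.1 231
scene knob_nose 0.8 [284.3, 192.3, 304.3, 207.3] 294.8 199.9 213
scene mark_fine 0.24 [430.8, 262.6, 479.8, 304.4] 456.3 284.2 1383
scene scrubber 0.78 [331.9, 203.2, 355.5, 227.6] 343.2 213.4 307
scene jar_lid 0.49 [253.0, 175.1, 272.6, 187.0] 262.8 181.1 273
scene jar_lid 0.45 [334.4, 238.9, 358.6, 275.5] 347.4 257.1 707
```

View pics/side0z.png

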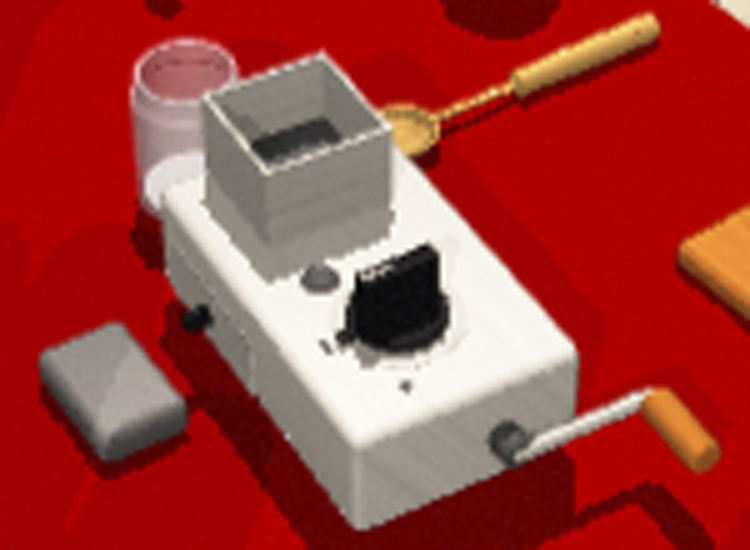

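View pics/scene0z.png

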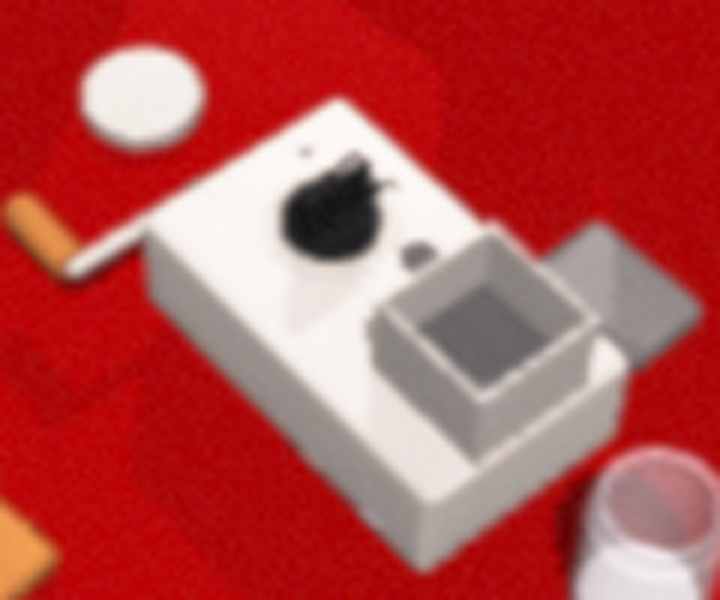

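```bash
python3 - <<'E'
from h import *
o,s=pickle.load(open("side0.pkl","rb")); _,c=pickle.load(open("scene0.pkl","rb"))
S=lambda u,v,z:onz(s,190+u/5,160+v/5,z)
C=lambda u,v,z:onz(c,240+u/6,165+v/6,z)
np.set_printoptions(precision=4,suppress=True)
print("side corners F+y,F-y,B-y"); 
for p in [(165,193),(357,442),(578,352)]: print(S(*p,.088))
print("scene F-y,B-y,B+y,F+y")
for p in [(340,97),(147,228),(428,500),(625,365)]: print(C(*p,.088))
print("large",S(321,272,.095),C(418,252,.095)); print("small",S(405,386,.093),C(305,151,.093)); print("nose",S(340,338,.095))
print("skirt scene", C(331,216,.098), "bar top ends side",S(357,278,.133),S(436,248,.133))
print("hopper rim side",[S(*p,.149) for p in [(203,98),(322,54),(390,127),(268,172)]])
print("hopper rim scene",[C(*p,.149) for p in [(490,225),(603,318),(487,397),(375,312)]])
E
```

```text
side corners F+y,F-y,B-y
[0.4708 0.1221 0.088 ]
[ 0.4413 -0.1139  0.088 ]
[ 0.5824 -0.1331  0.088 ]
scene F-y,B-y,B+y,F+y
[ 0.4351 -0.1107  0.088 ]
[ 0.5848 -0.1224  0.088 ]
[0.611  0.1127 0.088 ]
[0.4718 0.1329 0.088 ]
large [0.5008 0.0024 0.095 ] [0.4955 0.0036 0.095 ]
small [ 0.485  -0.0994  0.093 ] [ 0.4836 -0.094   0.093 ]
nose [ 0.4774 -0.0485  0.095 ]
skirt scene [ 0.512  -0.0476  0.098 ] bar top ends side [ 0.4908 -0.0473  0.133 ] [ 0.5411 -0.0541  0.133 ]
hopper rim side [array([0.5003, 0.1196, 0.149 ]), array([0.5813, 0.1117, 0.149 ]), array([0.5728, 0.0317, 0.149 ]), array([0.4927, 0.0413, 0.149 ])]
hopper rim scene [array([0.489, 0.045, 0.149]), array([0.4957, 0.1275, 0.149 ]), array([0.5755, 0.1163, 0.149 ]), array([0.5749, 0.0395, 0.149 ])]
```

Both views agree. The knob axis is at about (0.514, -0.049), the mill yaw is about -7.5°, and the large stud is on the hopper (+y) side. So coarse is clockwise from above, which is a positive tool turn. I'll hover first and look again with the wrist camera.

Call:
{"op": "step_arm", "data": {
  "steps": [
    [[-35,0,-35.5,0,-1],[-35,0,-35.5,0,-0.5],[-35,0,-35.5,0,0],[-35,0,-35.5,0,0],[-35,0,-35.5,0,0],[-35,0,-35.5,0,0],[-35,0,-35.5,0,0],[-35,0,-35.5,0,0]]
  ]
}}

```text
time: 1.95
eef_pos: [0.3862, 0.2241, 0.2396]
ee_rot: [-1.571, -0.001, 1.218]
contact_force: [0.7, 0.3, -0.4]
grip_width: 0.0428
```

Call:
{"op": "step_arm", "data": {
  "steps": [
    [[-35,0,-35.5,0,0],[-35,0,-35.5,0,0],[-35,0,-35.5,0,0],[-35,0,-35.5,0,0],[-35,0,-35.5,0,0],[-35,0,-35.5,0,0],[0,0,0,-6.3,0],[0,0,0,-6.3,0]]
  ]
}}

```text
time: 2.95
eef_pos: [0.5131, -0.0459, 0.2392]
ee_rot: [-1.571, 0.0, 1.44]
contact_force: [0.2, 0.7, 0.3]
grip_width: 0.0425
```

```bash
cat >> h.py <<'E'
def snap(tag,cams=("wrist",)):
    from rig import r
    o=r.get_obs(); out=[]
    for n in cams:
        c=r.capture(n); cv2.imwrite(f"pics/{n}{tag}.png",c["color"][:,:,::-1]); pickle.dump((o,c),open(f"{n}{tag}.pkl","wb")); out.append(c)
    np.set_printoptions(precision=4,suppress=True)
    print({k:np.round(o[k],4) for k in ["time","eef_pos","ee_rot","contact_force","wrist_torque","grip_width","q"]})
    return o,out
E
python3 -c "
from h import *
snap('1')"
```

```text
{'time': np.float64(2.95), 'eef_pos': array([ 0.5131, -0.0459,  0.2392]), 'ee_rot': array([-1.5707,  0.0003,  1.4398]), 'contact_force': array([0.2381, 0.7465, 0.2903]), 'wrist_torque': array([ 0.0015,  0.0024, -0.0228]), 'grip_width': np.float64(0.0425), 'q': array([-0.4926,  0.1532,  0.5866,  1.6904, -0.0869,  1.3243,  1.5497])}
```

View pics/wrist1.png

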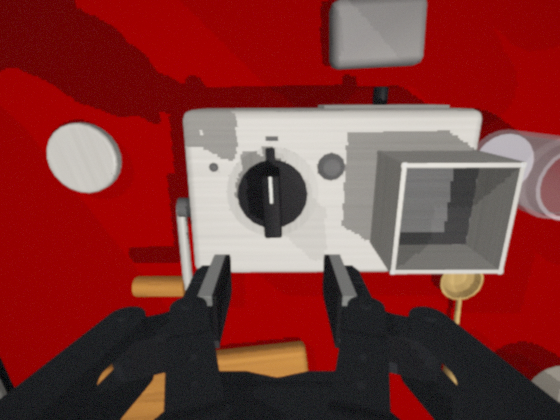

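The wrist view shows the large stud at (331,166), the small one at (213.5,167.5), the nose tip near (270,149), the bar's far end near (273,236) and the hopper on the right.

```bash
python3 - <<'E'
from h import *
np.set_printoptions(precision=4,suppress=True)
o,c=pickle.load(open("wrist1.pkl","rb"))
crop(c,190,100,350,250,"w1z.png",5)
g=cv2.cvtColor(c["color"],cv2.COLOR_RGB2GRAY)
W=lambda u,v,z:onz(c,u,v,z,o)
L=W(331,166,.094);s=W(213.5,167.5,.093);d=L-s
yaw=np.arctan2(-d[0],d[1]);print(L,s,np.linalg.norm(d),np.degrees(yaw))
m=(L+s)/2; A=m+.0232*np.array([np.cos(yaw),np.sin(yaw),0]);print("axis",A)
for e in [(185.5,113,),(479,113)]: print("front edge",W(*e,.088))
n=W(270,149,.095);print("nose",n)
print("mill marks")
E
```

```text
[0.495  0.0033 0.094 ] [ 0.4837 -0.095   0.093 ] 0.0989866022216124 -6.5964058160093035
axis [ 0.5124 -0.0485  0.0935]
front edge [ 0.4371 -0.1105  0.088 ]
front edge [0.4682 0.1279 0.088 ]
nose [ 0.4742 -0.0455  0.095 ]
mill marks
```

View pics/w1z.png

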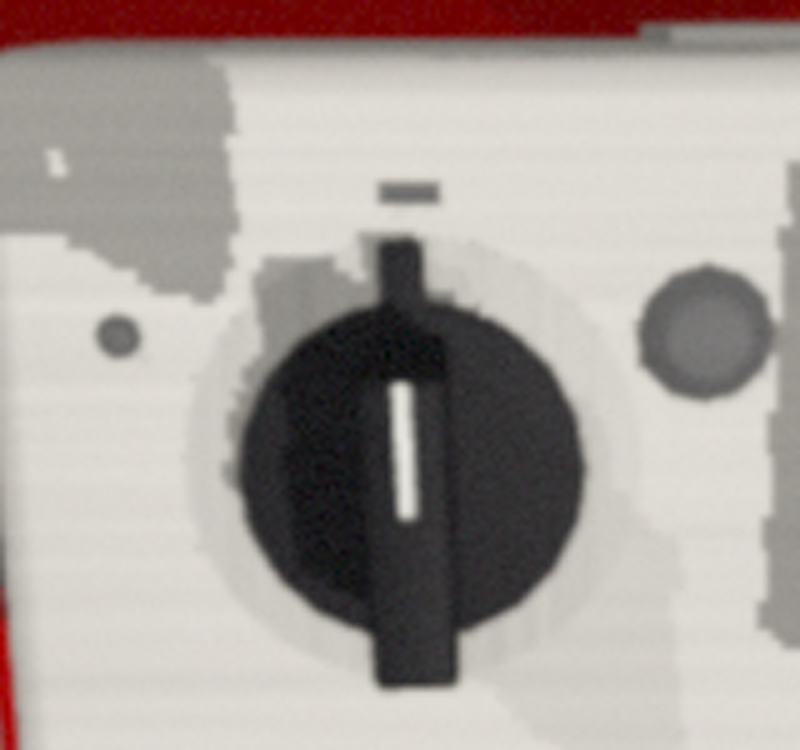

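```bash
python3 - <<'E'
from h import *
np.set_printoptions(precision=4,suppress=True)
o,c=pickle.load(open("wrist1.pkl","rb"))
W=lambda u,v,z:onz(c,190+u/5,100+v/5,z,o)
ang=lambda a,b:np.degrees(np.arctan2(*(a-b)[[1,0]]))
A=W(412,468,.098);print("axis skirt",A)
a,b=W(399,382,.133),W(407,520,.133);print(a,b,"line dir",ang(a,b))
print("bar far end",W(415,685,.133), "bar width edges", W(375,600,.133),W(458,600,.133))
n=W(401,240,.095);m=W(409,193,.09);L=W(706,333,.095);s=W(119,337,.093)
for k,p in dict(n=n,m=m,L=L,s=s).items(): print(k,p,ang(p,A)%360,np.linalg.norm((p-A)[:2]))
E
```

```text
axis skirt [ 0.5114 -0.0485  0.098 ]
[ 0.4888 -0.0469  0.133 ] [ 0.5099 -0.0486  0.133 ] line dir 175.44946902187553
bar far end [ 0.5364 -0.051   0.133 ] bar width edges [ 0.5218 -0.0551  0.133 ] [ 0.5235 -0.0426  0.133 ]
n [ 0.4734 -0.0453  0.095 ] 175.10933686552633 0.03813884040015128
m [ 0.4665 -0.0431  0.09  ] 173.0906273288195 0.04520685782261609
L [0.4954 0.0033 0.095 ] 107.19316261493454 0.054229527547865954
s [ 0.4836 -0.0948  0.093 ] 239.01073220726323 0.053940410167668804
```

The axis is at about (0.512, -0.0486), and the knob sits about 2° to the fine side within its play. Now I'll align, narrow the jaws to about 24 mm so the knuckles clear the hopper, and come down to just above the bar.

Call:
{"op": "step_arm", "data": {
  "steps": [
    [[0,0,0,-2.8,0.43],[-2.7,10,0.8,0,0.43],[0,15,0,0,0.43],[0,18,0,0,0.43],[0,18,0,0,0.43],[0,18,0,0,0.43],[0,14,0,0,0.43],[0,3,0,0,0.43]]
  ]
}}

```text
time: 4.0
eef_pos: [0.5112, -0.0476, 0.1419]
ee_rot: [-1.569, 0.001, 1.486]
contact_force: [0.0, 0.2, -0.5]
grip_width: 0.0241
```

```bash
python3 -c "
from h import *
snap('2')"
```

```text
{'time': np.float64(4.0), 'eef_pos': array([ 0.5112, -0.0476,  0.1419]), 'ee_rot': array([-1.5686,  0.0005,  1.4863]), 'contact_force': array([ 0.0309,  0.17  , -0.5095]), 'wrist_torque': array([ 0.0065, -0.0093,  0.0064]), 'grip_width': np.float64(0.0241), 'q': array([-0.4634,  0.2385,  0.5726,  1.8289, -0.1423,  1.1173,  1.6456])}
```

View pics/wrist2.png

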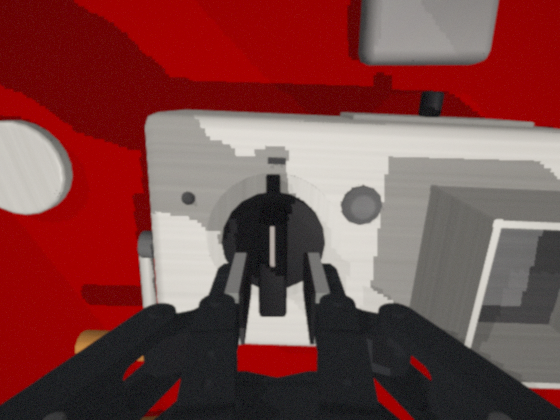

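```bash
python3 - <<'E'
from h import *
np.set_printoptions(precision=4,suppress=True)
o,c=pickle.load(open("wrist2.pkl","rb"))
crop(c,200,160,340,330,"w2z.png",4)
g=c["color"].sum(2)
for row in (265,285,300): print(row, g[row,236:325].tolist())
E
```

```text
265 [345, 342, 347, 340, 340, 342, 341, 306, 199, 111, 91, 93, 84, 83, 60, 70, 75, 82, 71, 85, 71, 85, 0, 69, 93, 91, 92, 119, 114, 85, 65, 71, 15, 186, 338, 425, 466, 457, 373, 240, 104, 95, 47, 61, 51, 90, 71, 70, 71, 73, 71, 112, 126, 131, 139, 135, 139, 147, 137, 141, 149, 129, 147, 142, 134, 139, 132, 89, 83, 89, 78, 84, 86, 155, 256, 326, 335, 346, 342, 350, 343, 347, 347, 344, 341, 322, 233, 149, 98]
285 [342, 336, 335, 297, 201, 109, 80, 78, 59, 63, 55, 65, 54, 87, 192, 358, 485, 483, 406, 318, 228, 166, 99, 57, 108, 99, 107, 93, 120, 111, 120, 107, 121, 127, 119, 117, 119, 127, 148, 150, 134, 141, 151, 131, 147, 137, 132, 115, 110, 115, 111, 111, 140, 153, 223, 315, 401, 473, 519, 533, 553, 573, 585, 592, 595, 565, 471, 292, 128, 72, 73, 83, 83, 83, 89, 88, 85, 146, 256, 324, 341, 348, 341, 343, 341, 349, 340, 341, 340]
300 [360, 353, 291, 195, 129, 129, 98, 68, 72, 55, 31, 77, 102, 259, 487, 598, 640, 646, 644, 639, 643, 614, 480, 255, 130, 94, 100, 107, 103, 117, 121, 117, 86, 130, 128, 121, 113, 121, 114, 125, 137, 125, 124, 119, 128, 138, 141, 137, 131, 215, 430, 579, 627, 636, 634, 632, 627, 626, 613, 605, 603, 601, 604, 601, 601, 601, 580, 491, 309, 140, 82, 54, 90, 67, 81, 112, 126, 123, 163, 283, 370, 406, 393, 296, 174, 109, 107, 107, 100]
```

View pics/w2z.png

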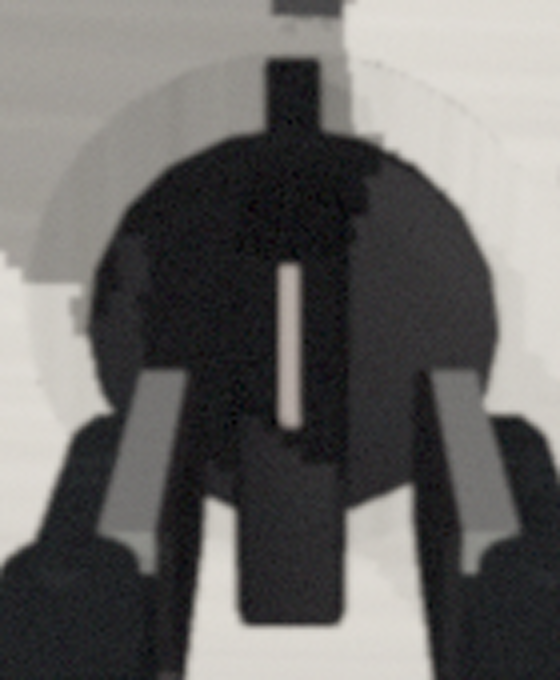

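```bash
python3 - <<'E'
from h import *
np.set_printoptions(precision=4,suppress=True)
o,c=pickle.load(open("wrist2.pkl","rb"))
W=lambda u,v,z:onz(c,200+u/4,160+v/4,z,o)
ang=lambda a,b:np.degrees(np.arctan2(*(a-b)[[1,0]]))
A=W(295,325,.098);print("skirt axis",A)
a,b=W(289,265,.133),W(289,428,.133);print(a,b,ang(a,b))
print("far",W(291,622,.133)); n=W(293,62,.095);print("nose",n)
L=onz(c,361,204,.095,o);s=onz(c,188,198,.093,o);d=L-s;yw=np.arctan2(-d[0],d[1]);m=(L+s)/2
print(L,s,np.linalg.norm(d),np.degrees(yw),"axis",m+.0232*np.array([np.cos(yw),np.sin(yw),0]))
E
```

```text
skirt axis [ 0.5115 -0.0484  0.098 ]
[ 0.4891 -0.0468  0.133 ] [ 0.5096 -0.0486  0.133 ] 174.9875372583673
far [ 0.5363 -0.0507  0.133 ]
nose [ 0.4737 -0.0454  0.095 ]
[0.4942 0.0025 0.095 ] [ 0.4831 -0.0949  0.093 ] 0.09802045614403292 -6.498095895148918 axis [ 0.5117 -0.0488  0.094 ]
```

Call:
{"op": "step_arm", "data": {
  "steps": [
    [[-1.6,0,-0.3,0,0.43],[0,8,0,0,0.43],[0,8,0,0,0.43],[0,8,0,0,0.43],[0,5.5,0,0,0.43],[0,0,0,0,0.5],[0,0,0,0,0.55],[0,0,0,0,0.58]]
  ]
}}

```text
time: 5.05
eef_pos: [0.5123, -0.0493, 0.1141]
ee_rot: [-1.571, -0.0, 1.487]
contact_force: [0.9, -0.0, 0.5]
grip_width: 0.018
```

```bash
python3 -c "
from h import *
o,(c,)=snap('3')
crop(c,190,160,370,360,'w3z.png',3)"
```

```text
{'time': np.float64(5.05), 'eef_pos': array([ 0.5123, -0.0493,  0.1141]), 'ee_rot': array([-1.5712, -0.0001,  1.4867]), 'contact_force': array([ 0.8868, -0.0277,  0.4911]), 'wrist_torque': array([-0.0417, -0.0364, -0.0042]), 'grip_width': np.float64(0.018), 'q': array([-0.4496,  0.2737,  0.5664,  1.8588, -0.1675,  1.0558,  1.6696])}
```

View pics/w3z.png

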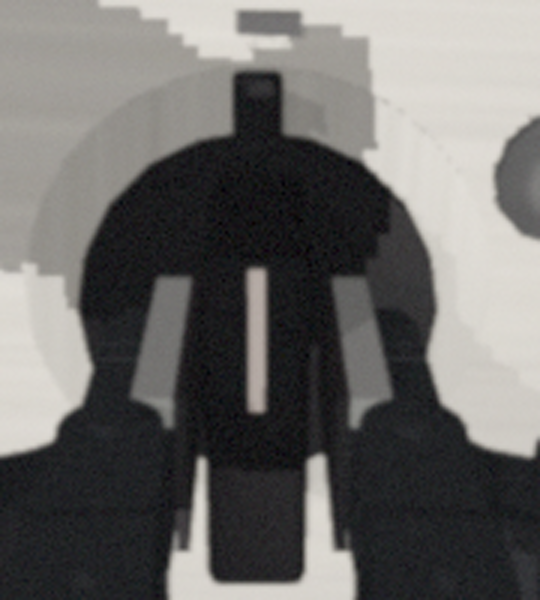

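The bar sits between the pads, centred to within about 1 mm. Gripping now.

Call:
{"op": "step_arm", "data": {
  "steps": [
    [[-0.5,1.5,0,0,0.58],[0,0,0,0,0.65],[0,0,0,0,0.7],[0,0,0,0,1],[0,0,0,0,1],[0,0,0,0,1],[0,0,0,0,1],[0,0,0,0,1]]
  ]
}}

```text
time: 6.1
eef_pos: [0.5121, -0.0499, 0.1123]
ee_rot: [-1.571, 0.0, 1.487]
contact_force: [-2.1, -2.0, 4.2]
grip_width: 0.0129
```

```bash
python3 -c "
from h import *
o,(c,)=snap('4')
crop(c,190,160,370,360,'w4z.png',3)"
```

```text
{'time': np.float64(6.1), 'eef_pos': array([ 0.5121, -0.0499,  0.1123]), 'ee_rot': array([-1.5707,  0.0001,  1.4867]), 'contact_force': array([-2.0676, -2.0251,  4.2484]), 'wrist_torque': array([-0.2302,  0.4494, -0.0444]), 'grip_width': np.float64(0.0129), 'q': array([-0.4481,  0.2759,  0.5663,  1.8607, -0.1688,  1.0527,  1.6718])}
```

View pics/w4z.png

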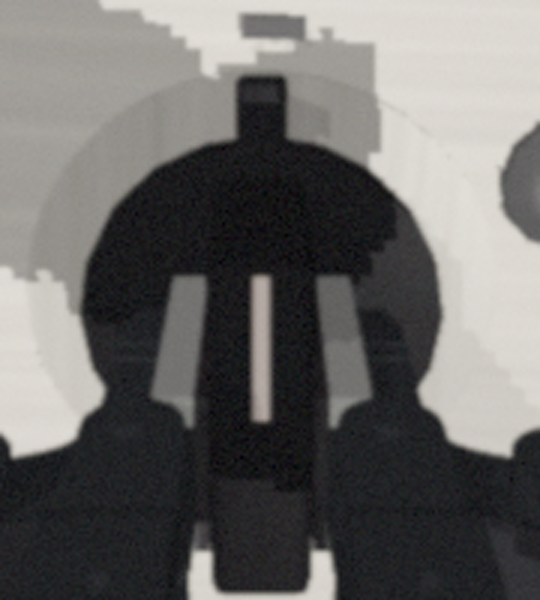

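Call:
{"op": "step_arm", "data": {
  "steps": [
    [[0,-2,0,0,1],[0,-2,0,0,1],[0,-2,0,0,1],[0,-2,0,0,1],[0,-2,0,0,1],[0,-0.5,0,0,1],[0,0,0,0,1],[0,0,0,0,1]]
  ]
}}

```text
time: 7.15
eef_pos: [0.512, -0.0498, 0.1227]
ee_rot: [-1.57, 0.0, 1.487]
contact_force: [2.0, -2.7, -9.5]
grip_width: 0.0131
```

```bash
python3 -c "
from h import *
o,(c,s)=snap('5',('wrist','side'))
crop(c,190,160,370,360,'w5z.png',3);crop(s,190,160,340,270,'s5z.png',5)"
```

```text
{'time': np.float64(7.15), 'eef_pos': array([ 0.512 , -0.0498,  0.1227]), 'ee_rot': array([-1.5705,  0.0001,  1.4868]), 'contact_force': array([ 1.9867, -2.7218, -9.4632]), 'wrist_torque': array([-0.5887, -0.4991,  0.0166]), 'grip_width': np.float64(0.0131), 'q': array([-0.4525,  0.2627,  0.5693,  1.8498, -0.1597,  1.0748,  1.6644])}
```

View pics/w5z.png

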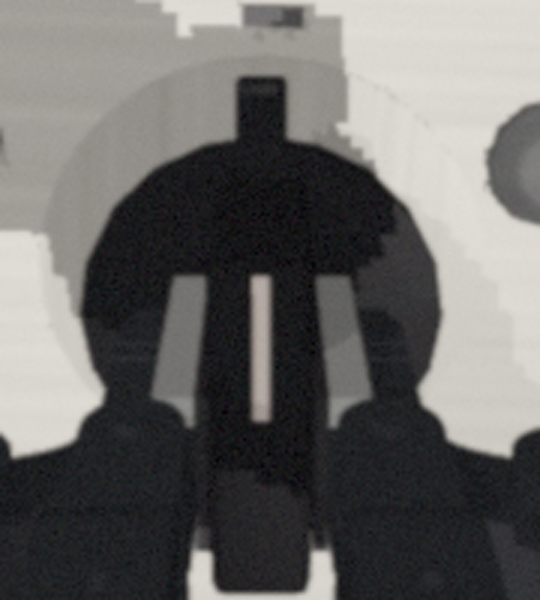

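View pics/s5z.png

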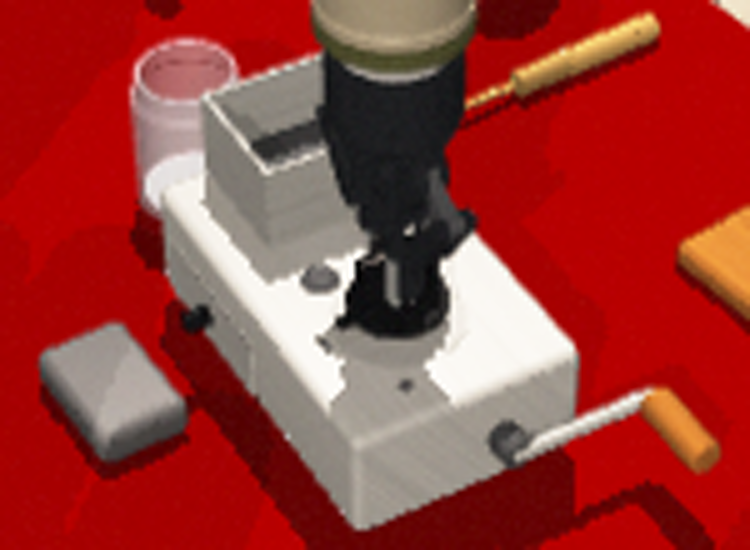

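The knob is lifted 10.4 mm. The -9.5 N reading matches the spring with no stop contact, and there is no slip. Turning towards the large stud, stopping short of the possible notch range.

Call:
{"op": "step_arm", "data": {
  "steps": [
    [[0,0,0,4,1],[0,0,0,7,1],[0,0,0,7,1],[0,0,0,7,1],[0,0,0,7,1],[0,0,0,7,1],[0,0,0,7,1],[0,0,0,0,1]]
  ]
}}

```text
time: 8.25
eef_pos: [0.5125, -0.0489, 0.1229]
ee_rot: [-1.571, -0.001, 0.686]
contact_force: [4.4, 0.8, -9.3]
grip_width: 0.0132
```

```bash
python3 -c "
from h import *
o,(c,s)=snap('6',('wrist','side'))
crop(c,150,120,400,360,'w6z.png',3);crop(s,190,160,340,270,'s6z.png',5)"
```

```text
{'time': np.float64(8.25), 'eef_pos': array([ 0.5125, -0.0489,  0.1229]), 'ee_rot': array([-1.5707, -0.0008,  0.6857]), 'contact_force': array([ 4.3597,  0.7993, -9.3235]), 'wrist_torque': array([-0.0012, -0.862 , -0.0379]), 'grip_width': np.float64(0.0132), 'q': array([-0.56  ,  0.2815,  0.6993,  1.8532, -0.205 ,  1.0789,  0.9031])}
```

View pics/w6z.png

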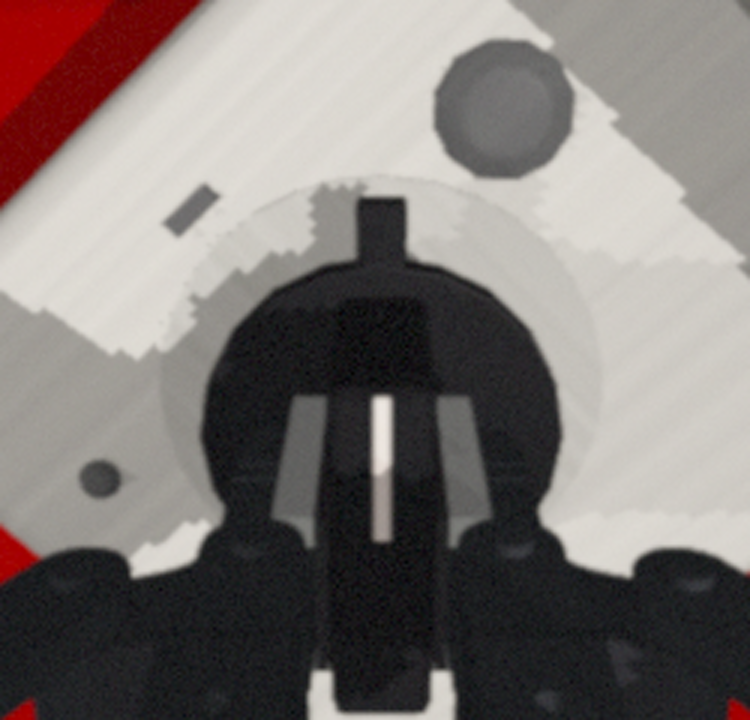

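View pics/s6z.png

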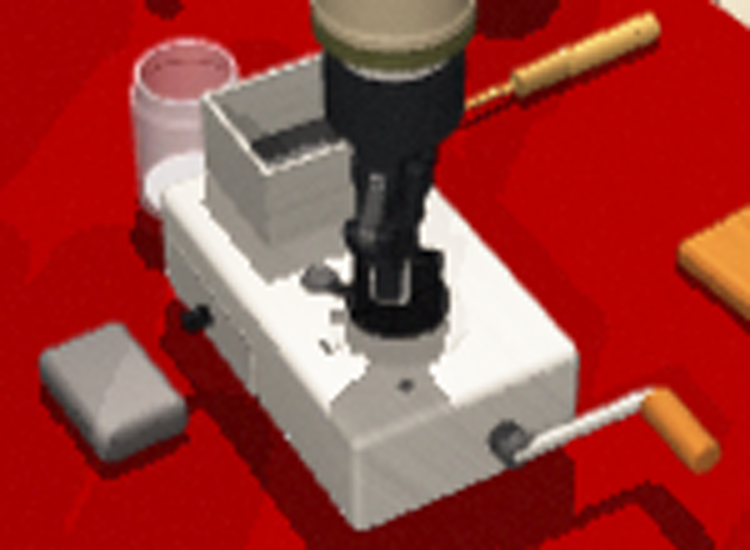

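Call:
{"op": "step_arm", "data": {
  "steps": [
    [[0,0,0,2.5,1],[0,0,0,2,1],[0,1,0,0,1],[0,1,0,0,1],[0,0,0,0,1],[0,0,0,0,0.64],[0,0,0,0,0.64],[0,0,0,0,0.64]]
  ]
}}

```text
time: 9.35
eef_pos: [0.5124, -0.0498, 0.1213]
ee_rot: [-1.571, -0.001, 0.606]
contact_force: [1.1, 1.2, 0.9]
grip_width: 0.0152
```

```bash
python3 -c "
from h import *
o,(c,s)=snap('7',('wrist','side'))
crop(c,150,120,400,360,'w7z.png',3);crop(s,190,160,340,270,'s7z.png',5)"
```

```text
{'time': np.float64(9.35), 'eef_pos': array([ 0.5124, -0.0498,  0.1213]), 'ee_rot': array([-1.571 , -0.0007,  0.6056]), 'contact_force': array([1.0509, 1.2397, 0.9228]), 'wrist_torque': array([ 0.2335, -0.1603,  0.0108]), 'grip_width': np.float64(0.0152), 'q': array([-0.569 ,  0.286 ,  0.7128,  1.8555, -0.2116,  1.076 ,  0.8306])}
```

View pics/w7z.png

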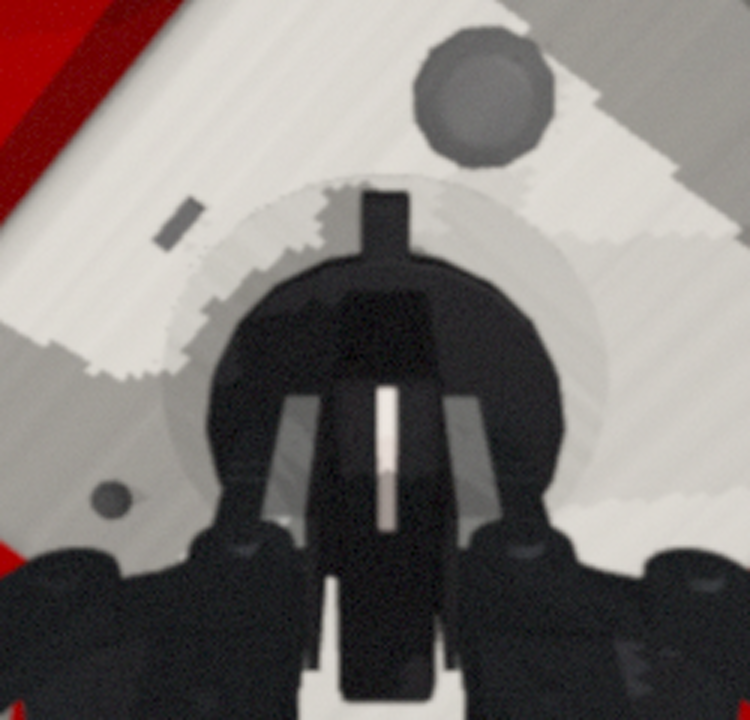

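View pics/s7z.png

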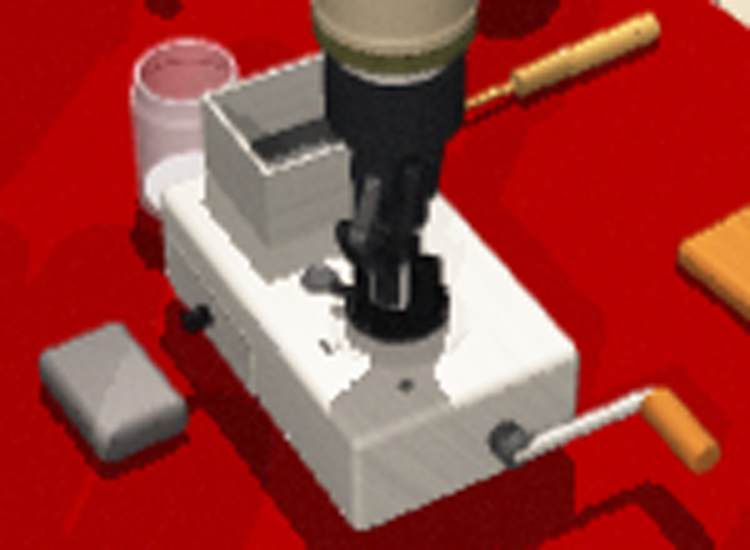

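The knob is resting on the ring (residual about 1 N) with the loose jaws around it. Now I'll push it gently round in small steps and watch the white line for the drop.

```bash
cat >> h.py <<'E'
def line(c):
    g=c["color"].astype(int); m=(g.min(2)>110)
    k=np.zeros_like(m);k[225:315,255:302]=m[225:315,255:302]
    n,lab,st,ce=cv2.connectedComponentsWithStats(k.astype(np.uint8))
    res=[]
    for i in range(1,n):
        if st[i,4]>100 and st[i,3]>25:
            v,u=np.nonzero(lab==i);
            if np.ptp(u)<22:
                vx,vy,_,_=cv2.fitLine(np.c_[u,v].astype(np.float32),cv2.DIST_L2,0,.01,.01).ravel()
                res.append((st[i].tolist(),ce[i].round(1).tolist(),round(float(np.degrees(np.arctan(vx/vy))),2)))
    return res
def chk(tag,show=False):
    o,(c,)=snap(tag); print(line(c)); crop(c,150,120,400,360,f'w{tag}z.png',3)
    print("spindle deg of tool",round(173-(np.degrees(o["ee_rot"][2])+90),1))
E
python3 -c "
from h import *
for t in '567': 
  o,c=pickle.load(open(f'wrist{t}.pkl','rb'));print(line(c))"
```

```text
[([274, 252, 6, 48, 280], [276.5, 275.2], 0.24)]
[([274, 252, 7, 48, 289], [277.0, 273.7], -0.03)]
[([275, 249, 8, 47, 287], [278.4, 268.5], 0.04)]
```

Call:
{"op": "step_arm", "data": {
  "steps": [
    [[0,0,0,1,0.64],[0,0,0,1,0.64],[0,0,0,1,0.64],[0,0,0,0,0.64],[0,0,0,0,0.64],[0,0,0,0,0.64],[0,0,0,0,0.64],[0,0,0,0,0.64]]
  ]
}}

```text
time: 10.45
eef_pos: [0.5125, -0.0495, 0.121]
ee_rot: [-1.571, -0.001, 0.554]
contact_force: [3.9, 4.2, 3.0]
grip_width: 0.0153
```

```bash
python3 -c "
from h import *
chk('8')"
```

```text
{'time': np.float64(10.45), 'eef_pos': array([ 0.5125, -0.0495,  0.121 ]), 'ee_rot': array([-1.571 , -0.0008,  0.5535]), 'contact_force': array([3.9159, 4.1529, 3.0259]), 'wrist_torque': array([ 0.8034, -0.7974,  0.0563]), 'grip_width': np.float64(0.0153), 'q': array([-0.5766,  0.2881,  0.7218,  1.8559, -0.2154,  1.0759,  0.7813])}
[([272, 249, 8, 48, 299], [275.9, 271.2], 3.17)]
spindle deg of tool 51.3
```

Call:
{"op": "step_arm", "data": {
  "steps": [
    [[0.5,0,0,0,0.64],[0,0,0,1,0.64],[0,0,0,1,0.64],[0,0,0,0,0.64],[0,0,0,0,0.64],[0,0,0,0,0.64],[0,0,0,0,0.64],[0,0,0,0,0.64]]
  ]
}}

```text
time: 11.5
eef_pos: [0.5127, -0.0493, 0.1208]
ee_rot: [-1.571, -0.0, 0.518]
contact_force: [2.9, 3.9, 2.3]
grip_width: 0.0152
```

```bash
python3 -c "
from h import *
chk('9')"
```

```text
{'time': np.float64(11.5), 'eef_pos': array([ 0.5127, -0.0493,  0.1208]), 'ee_rot': array([-1.5708, -0.0002,  0.5178]), 'contact_force': array([2.8779, 3.9478, 2.264 ]), 'wrist_torque': array([ 0.7867, -0.6963,  0.1586]), 'grip_width': np.float64(0.0152), 'q': array([-0.5817,  0.2904,  0.7279,  1.8554, -0.2183,  1.0766,  0.7477])}
[([270, 250, 9, 48, 299], [274.3, 271.8], 5.07)]
spindle deg of tool 53.3
```

View pics/w9z.png

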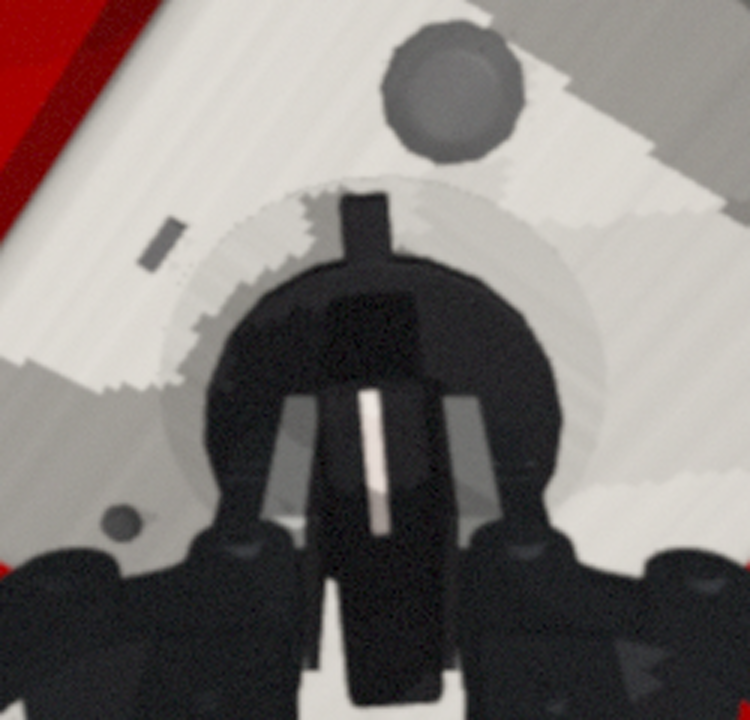

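The knob is still up (skirt size unchanged) and the backlash is nearly taken up: the line is tilted 5° relative to the jaws. Next is one smaller step, recentring slightly.

Call:
{"op": "step_arm", "data": {
  "steps": [
    [[0.4,0,0,0,0.64],[0,0,0,0.5,0.64],[0,0,0,0.5,0.64],[0,0,0,0,0.64],[0,0,0,0,0.64],[0,0,0,0,0.64],[0,0,0,0,0.64],[0,0,0,0,0.64]]
  ]
}}

```text
time: 12.55
eef_pos: [0.5127, -0.0494, 0.1207]
ee_rot: [-1.571, 0.0, 0.501]
contact_force: [1.0, 2.5, 1.5]
grip_width: 0.0155
```

```bash
python3 -c "
from h import *
chk('10')"
```

```text
{'time': np.float64(12.55), 'eef_pos': array([ 0.5127, -0.0494,  0.1207]), 'ee_rot': array([-1.5707,  0.0004,  0.5006]), 'contact_force': array([1.0265, 2.511 , 1.5014]), 'wrist_torque': array([ 0.4994, -0.2933,  0.0606]), 'grip_width': np.float64(0.0155), 'q': array([-0.5838,  0.2919,  0.731 ,  1.855 , -0.2197,  1.0772,  0.7318])}
[([271, 249, 9, 48, 301], [275.3, 271.3], 3.64)]
spindle deg of tool 54.3
```

View pics/w10z.png

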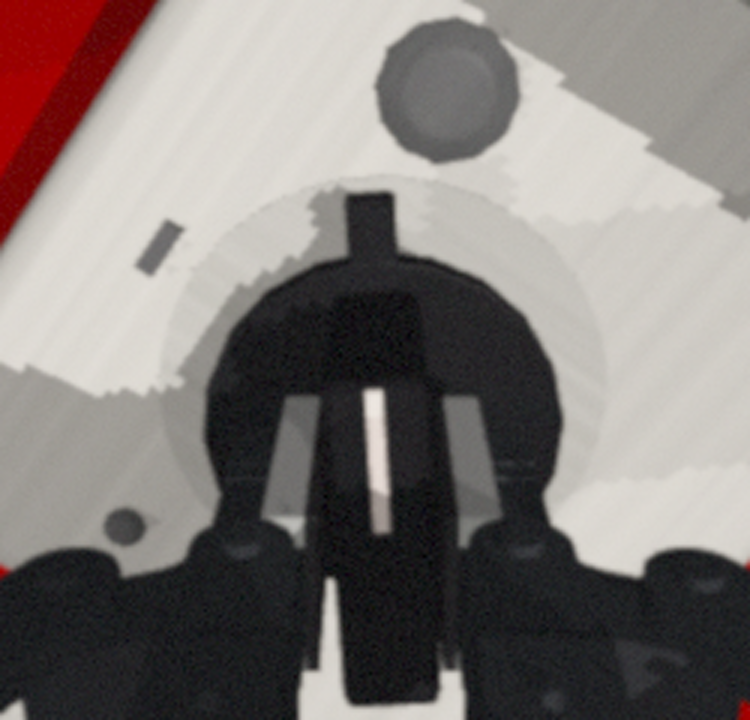

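It is turning now (about 50.7°) and still up. Continuing.

Call:
{"op": "step_arm", "data": {
  "steps": [
    [[0.2,0,0,0.5,0.64],[0,0,0,0.5,0.64],[0,0,0,0.5,0.64],[0,0,0,0.5,0.64],[0,0,0,0,0.64],[0,0,0,0,0.64],[0,0,0,0,0.64],[0,0,0,0,0.64]]
  ]
}}

```text
time: 13.6
eef_pos: [0.5129, -0.0492, 0.1207]
ee_rot: [-1.571, 0.0, 0.466]
contact_force: [-0.6, 2.8, -0.4]
grip_width: 0.0155
```

```bash
python3 -c "
from h import *
chk('11')"
```

```text
{'time': np.float64(13.6), 'eef_pos': array([ 0.5129, -0.0492,  0.1207]), 'ee_rot': array([-1.5707,  0.0004,  0.4659]), 'contact_force': array([-0.6079,  2.8301, -0.3761]), 'wrist_torque': array([ 0.3531, -0.066 ,  0.1287]), 'grip_width': np.float64(0.0155), 'q': array([-0.5889,  0.2934,  0.7372,  1.8547, -0.2225,  1.0776,  0.6992])}
[([269, 250, 10, 47, 302], [273.9, 271.6], 5.17)]
spindle deg of tool 56.3
```

Call:
{"op": "step_arm", "data": {
  "steps": [
    [[0,0,0,0.5,0.64],[0,0,0,0.5,0.64],[0,0,0,0.5,0.64],[0,0,0,0.5,0.64],[0,0,0,0,0.64],[0,0,0,0,0.64],[0,0,0,0,0.64],[0,0,0,0,0.64]]
  ]
}}

```text
time: 14.65
eef_pos: [0.5131, -0.0492, 0.1208]
ee_rot: [-1.571, 0.0, 0.431]
contact_force: [-1.1, 0.9, 0.4]
grip_width: 0.015
```

```bash
python3 -c "
from h import *
chk('12')"
```

```text
{'time': np.float64(14.65), 'eef_pos': array([ 0.5131, -0.0492,  0.1208]), 'ee_rot': array([-1.5708,  0.    ,  0.4309]), 'contact_force': array([-1.0845,  0.8992,  0.3837]), 'wrist_torque': array([ 0.0381,  0.0229, -0.0326]), 'grip_width': np.float64(0.015), 'q': array([-0.5939,  0.2946,  0.7436,  1.8547, -0.225 ,  1.0779,  0.6666])}
[([271, 241, 8, 46, 288], [274.8, 262.7], 2.91)]
spindle deg of tool 58.3
```

View pics/w12z.png

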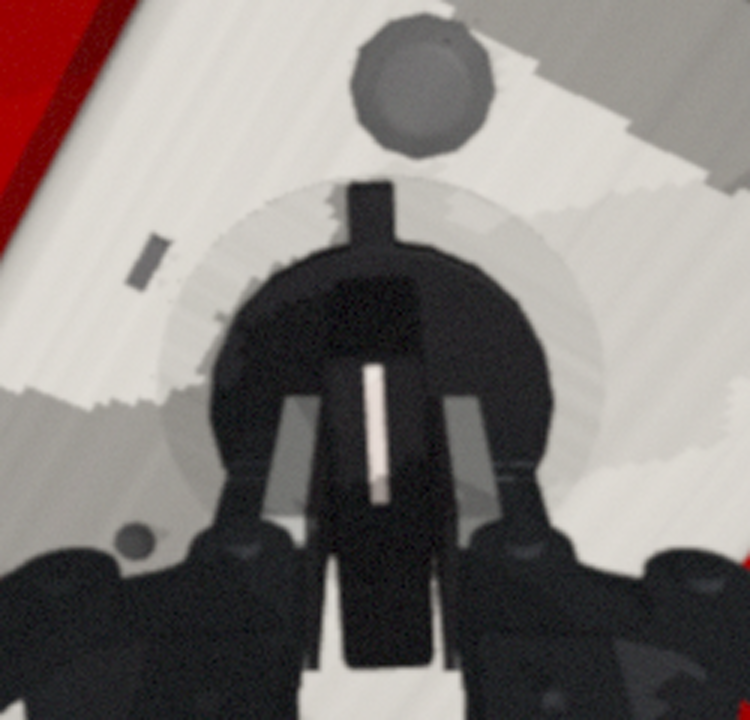

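It dropped. The skirt shrank from 357 to 341 px, as predicted for 8 mm, the knob is at about 55° and the torque is near zero. I'll centre the jaws on the bar, open them and rise.

Call:
{"op": "step_arm", "data": {
  "steps": [
    [[0,0,0,-1.5,0.64],[0,0,0,-1.4,0.55],[0,0,0,0,0.43],[0,0,0,0,0.43],[0,-3,0,0,0.43],[0,-8,0,0,0.43],[0,-10,0,0,0.43],[0,-10,0,0,0.43]]
  ]
}}

```text
time: 15.7
eef_pos: [0.5133, -0.0492, 0.1528]
ee_rot: [-1.571, -0.001, 0.481]
contact_force: [0.1, -0.3, -0.2]
grip_width: 0.0243
```

Call:
{"op": "step_arm", "data": {
  "steps": [
    [[0,-15,0,0,0.43],[0,-20,0,0,0.43],[0,-20,0,0,0.43],[0,-20,0,0,0.43],[0,-10,0,0,0.43],[0,0,0,0,0.43],[0,0,0,0,0.43],[0,0,0,0,0.43]]
  ]
}}

```text
time: 16.7
eef_pos: [0.5127, -0.0491, 0.2361]
ee_rot: [-1.57, 0.001, 0.482]
contact_force: [-0.8, -0.9, -0.4]
grip_width: 0.0245
```

```bash
python3 -c "
from h import *
o,(c,s,t)=snap('13',('wrist','side','scene'))
crop(s,190,160,340,270,'s13z.png',5);crop(t,240,165,360,265,'t13z.png',6)"
```

```text
{'time': np.float64(16.7), 'eef_pos': array([ 0.5127, -0.0491,  0.2361]), 'ee_rot': array([-1.5704,  0.0013,  0.4815]), 'contact_force': array([-0.8328, -0.867 , -0.3608]), 'wrist_torque': array([ 0.0256, -0.0289,  0.0004]), 'grip_width': np.float64(0.0245), 'q': array([-0.6369,  0.1713,  0.7645,  1.7002, -0.1217,  1.3203,  0.6323])}
```

View pics/wrist13.png

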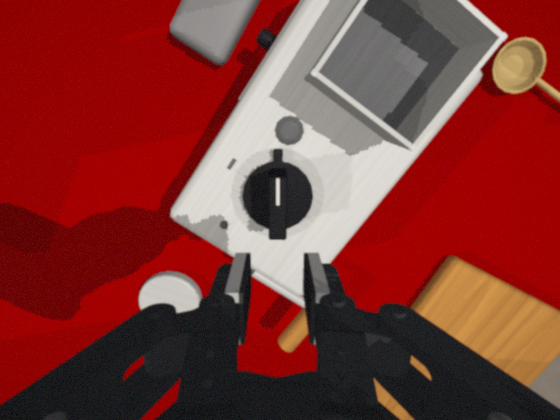

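View pics/s13z.png

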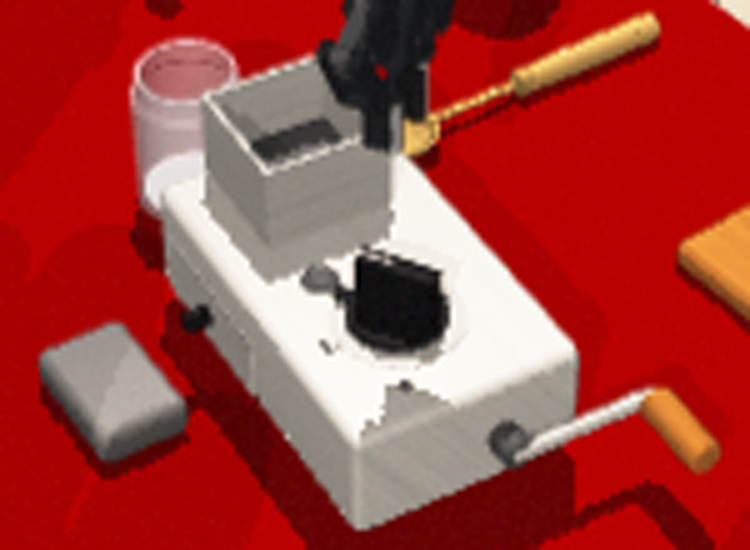

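View pics/scene13.png

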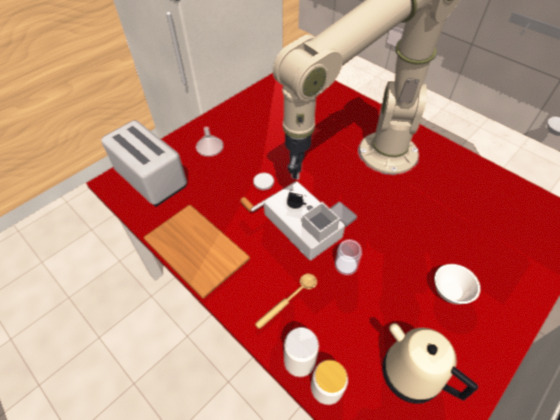

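The side view puts the skirt's lower edge at row 350 (zoomed), the same as at the start and against about 338 when raised. So the knob is home, nothing is touching it, and the loose things have not moved.

```bash
python3 - <<'E'
from h import *
from rig import r
for t in ("1","13"):
    o,c=pickle.load(open(f"wrist{t}.pkl","rb")); g=c["color"].sum(2)
    for row in (192,196,200):
        b=np.nonzero(g[row,235:320]<260)[0]+235; print(t,row,b.min(),b.max(),b.max()-b.min()+1,o["eef_pos"][2])
print(r.sign_off())
E
```

```text
1 192 238 305 68 0.23924949973416249
1 196 238 305 68 0.23924949973416249
1 200 239 305 67 0.23924949973416249
13 192 243 311 69 0.23606110867420957
13 196 243 311 69 0.23606110867420957
13 200 243 311 69 0.23606110867420957
the job is handed in; nothing more can be done
None
```

The mill is set to coarse and handed in at about 17 s of the 48 s allowed. The knob dropped home in the notch about 55° from the middle. That puts the notch roughly 10° short of the large stud, within the 5–14° you gave.

- **How it went:** I gripped the bar and lifted the knob 10.4 mm. The pull read 9.5 N, which matches the spring, so the stop was not touched. I turned it to about 48° and lowered it onto the ring. Then I opened the jaws to a loose fit and nudged it round in 1–2° steps until the spring dropped it.
- **Checks that it is home:** When it dropped, the skirt's width in the wrist view fell from about 357 to 341 zoomed pixels; 342 was predicted for an 8 mm drop. After I let go and rose clear, the skirt was 69 px wide, as expected for a home knob. In the side view its lower edge is back where it started. The jaws are about 10 cm above the knob, and the loose things I could see in the last views look unmoved.
- **Less smooth:** While I was nudging it, the knob stuck and slipped a little. The jaws were slightly off-centre, so there were sideways forces of up to about 6 N and a twist of up to about 0.16 N m. Both were near zero once it dropped.

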